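White-balance the inspection camera, then hold it pressed into its sprung focus ring

ROBOT

A 6-joint arm with a two-finger parallel gripper is mounted at the origin on the work surface. World frame = base frame: x ahead of the robot, y to its left, z up, the work surface at z = 0. Lengths are in m, angles in rad, forces in N, time in s.
With the tool pointing down it reaches from about 0.2 to 0.875 m from the base axis. Payload 3.4 kg.
Tool frame: the origin (TCP) lies between the finger pads; the fingertips stand 25 mm ahead of it and the grasp point (between the pads) lies 6 mm ahead of it (r.nose_length is the z of the fingertips in the tool frame, in m); z points along the fingers, x is the direction in which the jaws open and shut, and the axes are right-handed (so a half turn about z gives the same grasp; the last joint's range is limited). The gripper opens to 94 mm and grips with 3 to 60 N. Pads are 16 mm wide; open, the fingers measure 119 mm over their backs; the gripper's body (75 mm by 177 mm) begins 78 mm behind the grasp point.
Start: joints at [1.111, 0.276, 1.505, -0, 1.361, -0.121], TCP at [0.191, 0.542, 0.23] pointing down, gripper open.
Joint ranges: [-2.89, 2.89], [-0.75, 2.08], [0.22, 2.7], [-1.18, 4.32], [0.11, 2.71], [-2.7, 2.7]. Speed limits (rad/s): [2.57, 2.57, 3.14, 3.14, 3.14, 3.14].

INTERFACE

Orientations are given as a unit quaternion [w, x, y, z].
In Python, from plant import r, gripper_to, inverse_kinematics, vision, models, telemetry gives the robot as it stands. Calls block until the motion is done:
- r.move_to(position, orientation): joint-space move of the TCP to a pose.
- r.move_l(position, rot=None, vel=0.15, guard=None): straight line of the TCP; rot=None keeps the orientation; vel is the mean speed in m/s. With guard (N) it stops when the force on the tool has changed by that much, and returns True; else False.
- r.movej(angles): joint-space move.
- gripper_to(opening, f_grip=None): finger opening in m; f_grip is the grip in N (None keeps the last); returns when the fingers have stopped.
- r.hold(seconds).
- inverse_kinematics(position, orientation): joint angles nearest the present ones, or None.
- vision.snapshot(name): name is "scene" or "top" or "wrist"; returns the picture (400x640x3 uint8, red, green, blue); there is no depth.
- vision.get_calibration(name): a dict with "fx", "fy", "cx", "cy" (pixels), "position" and "orientation" of the camera in the world. Camera axes: x right, y down, z forward; pixel columns grow to the right and rows downward; lengths in m; the calibration is good to about 2 mm. The wrist camera is an equidistant fisheye: a pixel r from the principal point sees the ray r / f radians off the axis. A picture is of the moment at which its call begins: read the wrist's pose just before it. get_calibration takes no time and is no camera call; for the wrist camera it gives the pose at the moment of the call.
A pose or a line that the arm cannot do raises r.PlanningError and nothing moves.
- r.sign_off(): hands the job in, once; it reports no verdict.
Trained networks look in the newest picture that a camera, given by its name, has taken for a name from the list of things; names that differ only in an ending like _2 or _b are one class to them, and where a whole thing is asked for, a point or a joint stands for the part that bears it (a point fixed in the world has none). Each returns a list of dicts, best first, with "score" (0 to 1); they miss things now and then, are a little off and sometimes report something else, mostly with a low value. They report only what shows in the picture. A call takes as long as a camera call.
- models.boxes_of(thing, camera): "at" ([x, y, z] in m, in world coordinates, good to about 4 mm: the middle of the surface that is visible of it).
- models.regions_of(thing, camera): "pixels" (400x640 bool, what is visible of it).
- models.mark_of(thing, camera): "at" ([x, y, z] in m, in world coordinates, good to about 4 mm: a listed point, or the origin of a listed thing).
Readings, each from a call of its own:
- telemetry.current_t(): time.
- telemetry.current_joints(): joint angles.
- telemetry.current_dq(): joint speeds.
- telemetry.current_joint_efforts(): joint torques, N m.
- telemetry.current_ee_pos(): TCP position.
- telemetry.current_tool_rot(): TCP orientation.
- telemetry.current_wrist_force(): force on the tool from outside, world axes, zero at the start.
- telemetry.current_torque(): the same for the moment, N m.
- telemetry.current_opening(): finger opening in m.
Only numpy, scipy, OpenCV 4.12 (cv2) and the standard library are available. Lean on these libraries where they do the work, as an engineer would, in place of code of your own. Each camera call takes 0.05 s, during which the arm holds its last target. There are 200 camera calls.

TASK

Pick up the black inspection camera and white-balance it: hold its lens about 60 mm off the middle of the grey target, pointing square at the tilted target face, steady for two seconds. Then seat the camera upright in the yellow sprung ring of the cradle over the cartridge and press it down, without forcing it, to the bottom of the ring's travel. Finish there, with the gripper still holding the camera and keeping the ring compressed (do not let go), and leave the other things on the bench alone.

Things in the scene. Friction and masses are not known exactly. Their poses are not given: they have to be found in the camera images.
- camera: Loose round inspection camera, black with an orange shoulder, 0.22-0.34 kg, standing upright lens down. Origin: centre of its lens face (underside); z up its axis; it looks along -z. From the lens face: nose 48 mm diameter to 18 mm, 45 degree cone to 68 mm diameter at 28 mm, body 68 mm to 54 mm, then a straight round grip 44 mm in diameter from 62 mm to the top at 108 mm; grip it about 85 mm up.
- lens (a point): Centre of the camera's lens face, the same point as the camera's origin.
- cradle: Sprung cradle, fixed: round aluminium base 124 mm in diameter, 12 mm thick; three steel posts, 8 mm in diameter, 47 mm from the centre at 60, 180 and -60 degrees from its x axis, tops 72 mm above the bench; a yellow ring slides on them on springs. A blue cartridge lies under the ring, up to 24 mm above the bench, never touched. Origin: centre of the underside, z up.
- ring (a joint): How far the ring is pressed down, m: 0 is up (as it starts), 0.016 is the bottom stop. The spring starts at 2.4 N and adds 0.6 N per mm, so about 12 N reaches the stop; the camera's own weight sinks it 2 mm at most.
- ring_top (a point): Centre of the yellow ring's upper face, 66 mm above the bench when up; moves with the ring. The ring is 82 mm outside and 54 mm inside diameter, 10 mm thick. The camera's nose enters it and its cone rests on the ring's inner edge, the lens face then about 21 mm below this point.
- target: White-balance target, fixed: a grey disc 66 mm in diameter with a black rim and black centre dot on a white plate 90 x 90 x 6 mm, on a black stand, leaning back 0.42 rad from horizontal so that it faces up and roughly towards the robot. Origin: centre of the disc face, about 46 mm above the bench; z is the face's outward normal.
- tweezers_a: Bystander: steel tweezers, 135 mm long, 6 mm high, lying flat. Origin near the middle of the underside.
- tweezers_b: Bystander: steel tweezers like the others.
- phone: Bystander: black phone 150 x 73 x 8 mm, lying flat. Origin: centre of the underside.
- loupe: Bystander: black hand loupe, 50 mm in diameter and 48 mm tall, with a glass top, no orange; not the camera. Origin: centre of the underside.
- spare_blue: Bystander: blue cartridge, 36 x 17 x 12 mm. Origin: centre of the underside.
- spare_yellow: Bystander: yellow cartridge, 36 x 17 x 12 mm. Origin: centre of the underside.
- mouse: Bystander: black computer mouse 105 x 60 x 30 mm. Origin: centre of the underside.

How it is judged:
By the outcome, as a careful person would: the job done as asked, in the order asked, and still so for the second after the job is handed in, while the arm keeps its last pose, push and grip.
It also fails if it takes over 48 s, if anything falls off the work surface, if the arm or the gripper's body presses on something with over 40 N, if the wrist force passes 120 N, or if a joint passes its speed limit or range.

## Working session

There is one attempt and no reset: what is moved stays moved. The work goes in short steps, each a Python script; the robot and the scene stay as the last script left them, time stands still between calls to the robot, and variables do not carry over. Pictures are saved under pics/ and viewed, about 8 in all and at most 12, crops included, and the job is handed in when it is done.

```bash
mkdir -p pics; ls
cat > h.py <<'E'
import numpy as np, cv2
from scipy.spatial.transform import Rotation as R
from plant import r, gripper_to, inverse_kinematics, vision, models, telemetry as t
def q2R(q): return R.from_quat(np.roll(q,-1))
def R2q(Q): return np.roll(Q.as_quat(),1)
def proj(P,name,c=None):
    c=c or vision.get_calibration(name)
    p=q2R(c["orientation"]).inv().apply(np.atleast_2d(P)-np.array(c["position"]))
    if name=="wrist":
        rho=np.linalg.norm(p[:,:2],axis=1); th=np.arctan2(rho,p[:,2]); xy=p[:,:2]/np.maximum(rho,1e-9)[:,None]*th[:,None]
    else: xy=p[:,:2]/p[:,2:]
    return xy*[c["fx"],c["fy"]]+[c["cx"],c["cy"]]
def ray(uv,name,c=None):
    c=c or vision.get_calibration(name)
    d=(np.atleast_2d(uv).astype(float)-[c["cx"],c["cy"]])/[c["fx"],c["fy"]]
    if name=="wrist":
        th=np.linalg.norm(d,axis=1,keepdims=True); v=np.hstack([d/np.maximum(th,1e-9)*np.sin(th),np.cos(th)])
    else: v=np.hstack([d,np.ones((len(d),1))])
    return np.array(c["position"]),q2R(c["orientation"]).apply(v)
def atz(uv,z,name,c=None):
    o,v=ray(uv,name,c); return o+v*((z-o[2])/v[:,2:])
def snap(name,f): 
    im=vision.snapshot(name); cv2.imwrite("pics/"+f,im[...,::-1]); return im
E
python3 - <<'E'
from h import *
for n in("top","scene"):
    snap(n,n+"1.png"); print(n,vision.get_calibration(n))
    for k in("camera","cradle","ring_top","target","loupe"):
        print(k,[(np.round(d["at"],4),round(d["score"],2)) for d in models.mark_of(k,n)[:2]])
print(t.current_t(),t.current_tool_rot(),vision.get_calibration("wrist"))
E
```

```text
pics
top {'fx': 437.502385878365, 'fy': 437.502385878365, 'cx': 328.5127743252413, 'cy': 196.67316809980036, 'position': array([ 0.34419899, -0.00762721,  1.2651736 ]), 'orientation': array([-0.074148  ,  0.72439603, -0.68201935,  0.06783859])}
camera [(array([ 0.457 ,  0.2914, -0.0022]), 0.89), (array([0.4586, 0.2907, 0.    ]), 0.39)]
cradle [(array([ 0.5425,  0.0152, -0.0008]), 0.72)]
ring_top [(array([0.5409, 0.0115, 0.0645]), 0.73), (array([ 0.5402,  0.0115, -0.0033]), 0.68)]
target [(array([ 0.4287, -0.2503,  0.0471]), 0.69)]
loupe [(array([ 7.314e-01,  1.066e-01, -2.000e-04]), 0.6)]
scene {'fx': 408.75031141505394, 'fy': 408.75031141505394, 'cx': 309.54646238039084, 'cy': 197.5698392765143, 'position': array([1.37803594, 0.1827321 , 0.71078613]), 'orientation': array([-0.26350864,  0.55573677,  0.70532725, -0.35246746])}
camera [(array([0.5885, 0.414 , 0.0014]), 0.6)]
cradle [(array([ 0.5417,  0.014 , -0.0032]), 0.9)]
ring_top [(array([0.5461, 0.0119, 0.067 ]), 0.86)]
target [(array([ 0.4278, -0.2519,  0.0473]), 0.69), (array([ 0.5853, -0.4473, -0.0009]), 0.5)]
loupe [(array([ 7.350e-01,  1.037e-01, -5.000e-04]), 0.77), (array([ 0.6942, -0.2496, -0.0043]), 0.21)]
0.6 [-3.60280693e-05  8.16214220e-01  5.77749375e-01  6.62644890e-05] {'fx': 309.70691628693146, 'fy': 309.70691628693146, 'cx': 321.27680752304934, 'cy': 198.80280002613006, 'position': array([0.12029989, 0.56740886, 0.38438392]), 'orientation': array([0.10579474, 0.80913852, 0.57308721, 0.07532187])}
```

View pics/top1.png

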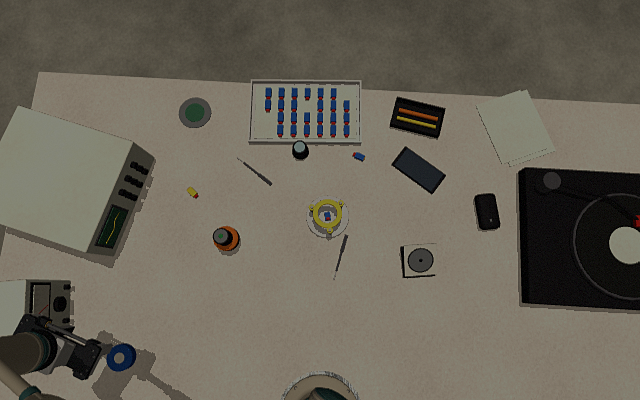

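View pics/scene1.png

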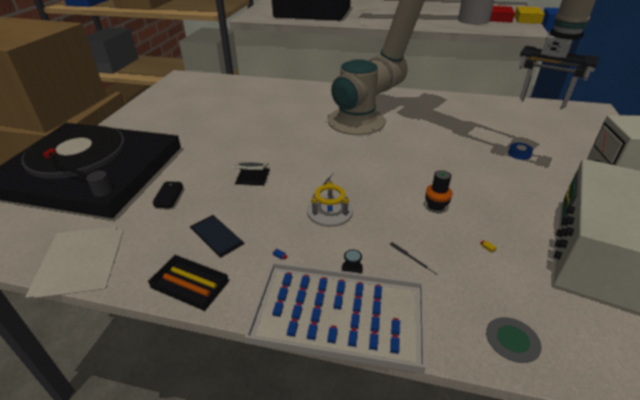

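The top picture shows the orange-shouldered camera at (227,238), cradle at (327,217), target at (420,260) and loupe at (300,150). This agrees with the top-view network; the scene network's camera fix is off. Next I'll look at the target and cradle from close with the wrist camera.

```bash
cat >> h.py <<'E'
def down(phi): # tool down, tool x at heading phi
    c,s=np.cos(phi),np.sin(phi); return R.from_matrix(np.array([[c,s,0],[s,-c,0],[0,0,-1]]))
def over(p,z,k=0.8,phi=None):
    phi=np.arctan2(p[1],p[0]) if phi is None else phi
    y=np.array([np.sin(phi),-np.cos(phi)]); xy=np.array(p[:2])+k*.075*y
    r.move_to([*xy,z],R2q(down(phi)))
def save(f):
    import pickle; c=vision.get_calibration("wrist"); im=snap("wrist",f+".png"); pickle.dump(c,open("pics/"+f+".pkl","wb")); return im,c
E
python3 - <<'E'
from h import *
over([.428,-.251],.22); save("w_t")
for k in("target","ring_top","cradle"): print(k,[(np.round(d["at"],4),round(d["score"],2)) for d in models.mark_of(k,"wrist")[:2]])
over([.542,.012],.24); save("w_c")
for k in("ring_top","cradle"): print(k,[(np.round(d["at"],4),round(d["score"],2)) for d in models.mark_of(k,"wrist")[:2]])
over([.457,.291],.24); save("w_k")
for k in("camera","lens"): print(k,[(np.round(d["at"],4),round(d["score"],2)) for d in models.mark_of(k,"wrist")[:2]])
print(t.current_t())
a=[cv2.imread(f"pics/w_{k}.png") for k in "tck"]
cv2.imwrite("pics/m.png",np.vstack([np.hstack([cv2.resize(a[1],(400,250)),cv2.resize(a[2],(400,250))])]))
E
```

```text
target [(array([ 0.4265, -0.2522,  0.0419]), 0.93)]
ring_top []
cradle []
ring_top []
cradle [(array([ 0.5417,  0.0156, -0.    ]), 0.63)]
camera [(array([ 0.4577,  0.292 , -0.0046]), 0.83)]
lens []
6.4083
```

View pics/w_t.png

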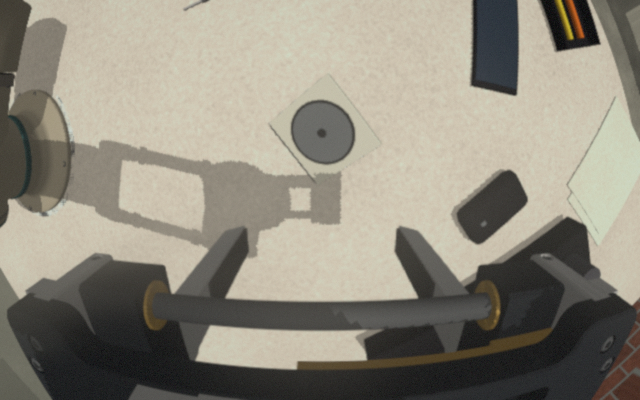

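View pics/m.png

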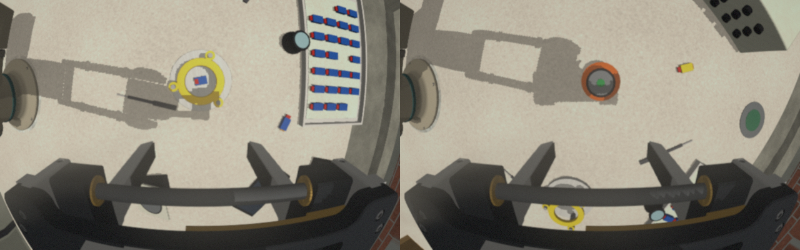

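The wrist picture shows the target disc around (322,132) with plate corners near (330,74), (383,144), (315,181) and (268,124). The montage shows the ring and camera clear of the fingers. I'll enlarge crops for precise fits.

Run:
```python
from h import *
def crop(f,u,v,w,h,s):
    a=cv2.imread(f)[v:v+h,u:u+w]; a=cv2.resize(a,None,fx=s,fy=s,interpolation=cv2.INTER_CUBIC); return cv2.convertScaleAbs(a,alpha=1.15)
T=crop("pics/w_t.png",260,65,130,125,4)[:300*2]   # 520x500
def pad(a,w,h): o=np.zeros((h,w,3),np.uint8); o[:min(h,len(a)),:w]=a[:h,:w]; return o
C=crop("pics/w_c.png",262,70,120,100,2.3);K=crop("pics/w_k.png",280,80,90,100,2.9)
o=np.hstack([pad(T,520,580),np.vstack([pad(C,276,290) if 0 else cv2.resize(C,(276,230)),pad(K,276,350) if K.shape[1]>=276 else cv2.resize(K,(276,350))])])
print(o.shape,C.shape,K.shape); cv2.imwrite("pics/crops.png",o)
```

```text
(580, 796, 3) (230, 276, 3) (290, 261, 3)
```

View pics/crops.png

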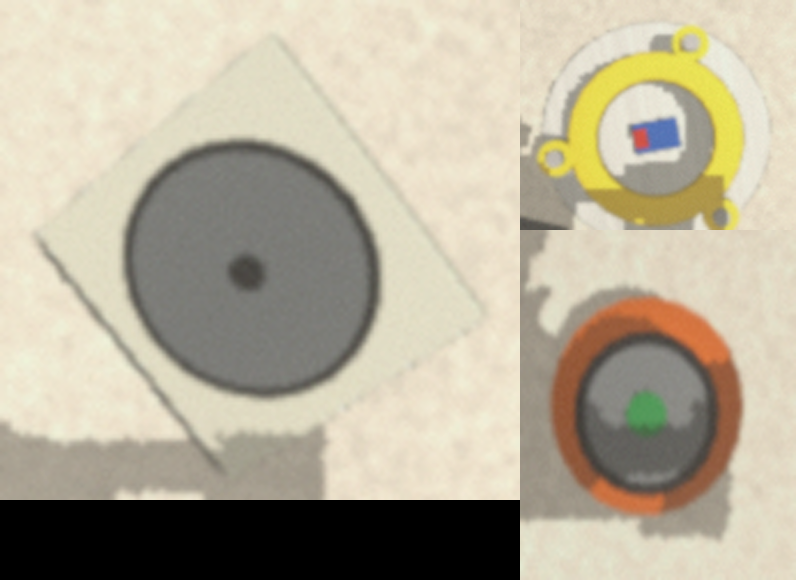

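```bash
cat > fit.py <<'E'
from h import *; import pickle
from scipy.optimize import least_squares
C={k:pickle.load(open(f"pics/w_{k}.pkl","rb")) for k in "tck"}
px=lambda c:np.array(c)/4-.375+[260,65]
obs=px([(274,34),(486,314),(222,472),(36,236),(246,272)])
# disc rim ellipse, outer
im=cv2.imread("pics/w_t.png")
def pose(p): return R.from_euler("ZY",[p[3],p[4]])   # normal leans towards heading p[3]
cor=np.array([[1,1,0],[1,-1,0],[-1,-1,0],[-1,1,0]])*.045
best=None
for h0 in np.radians(np.arange(0,360,45)):
  for order in (1,-1):
   for s in range(4):
    L=np.vstack([np.roll(cor[::order],s,0),[[0,0,0]]])
    f=lambda p:np.r_[((proj(pose(p).apply(L)+p[:3],"wrist",C["t"])-obs)*1.).ravel(),(p[2]-.046)/.003,(p[4]-.42)/.02]
    z=least_squares(f,[.427,-.252,.046,h0,.42])
    if best is None or True: 
        out=(round(z.cost,2),np.round(z.x,4),np.round(z.fun,1)); 
        best=(best or [])+[out]
best.sort(key=lambda o:o[0]); last=None
seen=[]
for o in best:
    h=round(o[1][3]%6.283,2)
    if h not in seen: seen.append(h); print(o,h)
    if len(seen)>4: break
# ring
im=cv2.imread("pics/w_c.png"); hsv=cv2.cvtColor(im,cv2.COLOR_BGR2HSV)
m=cv2.inRange(hsv,(22,120,60),(35,255,255)); m[:, :262]=0;m[:,382:]=0;m[:70]=0;m[175:]=0
cs,hi=cv2.findContours(m,cv2.RETR_CCOMP,cv2.CHAIN_APPROX_NONE)
hole=max([c for c,h in zip(cs,hi[0]) if h[3]>=0],key=cv2.contourArea); out=max(cs,key=len)
P=atz(hole[:,0].astype(float),.066,"wrist",C["c"])[:,:2]; 
def circ(P,Rf=None):
    z=least_squares(lambda p:np.linalg.norm(P-p[:2],axis=1)-(Rf or p[2]),[*P.mean(0),.03],loss="soft_l1",f_scale=.001); return np.round(z.x,4)
print("hole z66",circ(P),"n",len(P))
O=atz(out[:,0].astype(float),.066,"wrist",C["c"])[:,:2]; c0=circ(P); d=np.linalg.norm(O-c0[:2],axis=1); O=O[(d<.0435)&(d>.037)]; print("outer",circ(O),len(O))
# camera
im=cv2.imread("pics/w_k.png"); hsv=cv2.cvtColor(im,cv2.COLOR_BGR2HSV)
m=cv2.inRange(hsv,(3,120,50),(16,255,255)); m[:,:280]=0;m[:,370:]=0;m[:80]=0;m[180:]=0
cs,_=cv2.findContours(m,cv2.RETR_EXTERNAL,cv2.CHAIN_APPROX_NONE); o=max(cs,key=cv2.contourArea)[:,0].astype(float)
for zz in(.028,.054): print("orange",zz,circ(atz(o,zz,"wrist",C["k"])[:,:2]))
print("top",atz([[321.4,132.3]],.108,"wrist",C["k"]),"left/right",atz([[280+57/276*90,132.3],[280+197/276*90,132.3]],.108,"wrist",C["k"]))
E
python3 fit.py
```

```text
(np.float64(5.35), array([ 0.4285, -0.2501,  0.0433, -3.0218,  0.4103]), array([-0.8, -0.4, -0.6,  1. ,  1.5,  1.6, -0.5, -1.4,  0.5, -0.8, -0.9,
       -0.5])) 3.26
(np.float64(57.7), array([ 0.4299, -0.2485,  0.0395,  1.6854,  0.3642]), array([ 3.5,  2.9,  0. , -5.6, -3.3,  5.5, -0.8,  0.5,  0.9, -2.9, -2.2,
       -2.8])) 1.69
(np.float64(65.26), array([ 0.4317, -0.2498,  0.0398,  0.1068,  0.3758]), array([ 2.1,  2.7, -4.3, -3. ,  2.4,  6.3, -3.4, -3.3,  2.9, -2.6, -2.1,
       -2.2])) 0.11
(np.float64(66.39), array([ 0.4302, -0.2513,  0.0407, -1.4597,  0.3445]), array([ 6.3,  0.6, -3.5, -4.8, -1.1,  1.8, -4.6,  2.9,  2.5, -0.7, -1.8,
       -3.8])) 4.82
(np.float64(4035.43), array([ 0.4313, -0.2491,  0.0603,  0.1243,  1.9476]), array([-20.6,   7.1, -11.8,  18.4,  20.3, -14.1,  19. , -16.7,   2.4,
        -2.3,   4.8,  76.4])) 0.12
hole z66 [0.5405 0.0137 0.0274] n 146
outer [0.5404 0.0138 0.0394] 198
orange 0.028 [0.4563 0.2908 0.0356]
orange 0.054 [0.4558 0.2916 0.0331]
top [[0.45658591 0.29176612 0.108     ]] left/right [[0.43884874 0.28061858 0.108     ]
 [0.47422751 0.30311496 0.108     ]]
```

Run:
```python
from h import *
p=[.4562,.2914]; phi=np.arctan2(p[1],p[0]); q=R2q(down(phi))
print(t.current_wrist_force())
r.move_to([*p,.20],q)
print("hit",r.move_l([*p,.0915],vel=.12,guard=6),t.current_ee_pos())
gripper_to(.035,45); print("open",t.current_opening(),t.current_wrist_force())
r.move_l([*p,.20],vel=.15); r.hold(.2)
print("open",t.current_opening(),t.current_wrist_force(),t.current_torque(),t.current_t())
save("held")
for k in("camera","lens"): print(k,[(np.round(d["at"],4),round(d["score"],2)) for d in models.mark_of(k,"wrist")[:2]])
snap("scene","s2.png")
for k in("camera","lens"): print(k,[(np.round(d["at"],4),round(d["score"],2)) for d in models.mark_of(k,"scene")[:2]])
```

```text
[0.20053484 0.56699374 0.43959865]
hit False [0.4569656  0.29155399 0.0922205 ]
open 0.04322569438831614 [ 0.64314878 -0.08771218 -1.13316139]
open 0.04327288067382936 [ 0.66775448  0.46635957 -2.66995987] [ 0.00645831  0.00261426 -0.01808177] 9.7667
camera [(array([0.4575, 0.2909, 0.1025]), 0.61)]
lens []
camera [(array([0.4566, 0.2863, 0.1056]), 0.93)]
lens [(array([ 0.7276, -0.0709, -0.0033]), 0.71), (array([0.4536, 0.2915, 0.1061]), 0.63)]
```

View pics/held.png

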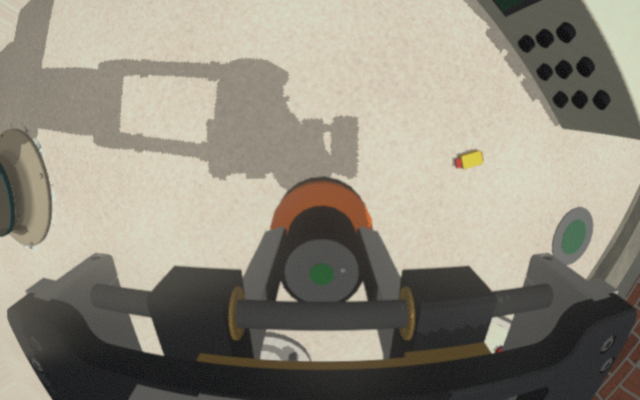

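The camera is held squarely between the fingers, with its top face centred at about (322,272). Next: measure the in-hand offset, then go to the target.

```bash
cat >> h.py <<'E'
TGT=np.array([.428,-.251,.0455]); RT=R.from_euler("ZY",[-3.0218,.42]); N=RT.apply([0,0,1]); D=.0922
E
python3 - <<'E'
from h import *; import pickle
c=pickle.load(open("pics/held.pkl","rb")); Q=q2R(t.current_tool_rot()); e=np.array(t.current_ee_pos()); print(e,Q.apply([0,0,1]))
print("in hand",Q.inv().apply(atz([[322,272]],e[2]-D+.108,"wrist",c)-e))
for psi in np.radians(np.arange(-180,180,30)):
    Rt=RT*down(psi); q=R2q(Rt); P=TGT+N*(.06+D)
    j=inverse_kinematics(P,q); print(round(np.degrees(psi)), None if j is None else np.round(j,2))
print(t.current_joints())
E
```

```text
[0.45618607 0.29137418 0.19982699] [-2.65107927e-04 -1.48661707e-04 -9.99999954e-01]
in hand [[-0.00030884 -0.00090491 -0.01579989]]
-180 [-1.1  -0.    2.05  0.48  0.99 -1.46]
-150 [-1.1  -0.    2.05  0.48  0.99 -1.99]
-120 [-1.1  -0.    2.05  0.48  0.99 -2.51]
-90 None
-60 None
-30 [-1.1  -0.    2.05  0.48  0.99  2.2 ]
0 [-1.1  -0.    2.05  0.48  0.99  1.68]
30 [-1.1  -0.    2.05  0.48  0.99  1.15]
60 [-1.1  -0.    2.05  0.48  0.99  0.63]
90 [-1.1  -0.    2.05  0.48  0.99  0.11]
120 [-1.1  -0.    2.05  0.48  0.99 -0.42]
150 [-1.1  -0.    2.05  0.48  0.99 -0.94]
[ 4.39853811e-01  2.44922290e-01  1.62691343e+00 -2.26425469e-05
  1.27006011e+00 -1.28578079e-01]
```

Run:
```python
from h import *
e=np.array(t.current_ee_pos()); r.move_l([e[0],e[1],.27],vel=.2)
Rt=RT*down(np.radians(100)); q=R2q(Rt); off=Rt.apply([0,-.0005,0])
P=TGT+N*(.06+D)-off
r.move_to(P+N*.07,q); r.move_l(P,vel=.1); r.hold(.2)
lens=lambda:np.array(t.current_ee_pos())+off+q2R(t.current_tool_rot()).apply([0,0,D])
err=lens()-(TGT+N*.06); print("err mm",err*1e3); r.move_l(P-err,vel=.05)
save("tgt"); print([(np.round(d["at"],4),round(d["score"],2)) for d in models.mark_of("target","wrist")[:2]])
r.hold(2.5)
print("err mm",(lens()-(TGT+N*.06))*1e3, "ang",np.degrees(np.arccos(-q2R(t.current_tool_rot()).apply([0,0,1])@N)),t.current_t())
snap("top","top3.png")
for k in("camera","target"): print(k,[(np.round(d["at"],4),round(d["score"],2)) for d in models.mark_of(k,"top")[:1]])
a=cv2.imread("pics/tgt.png"); b=cv2.imread("pics/top3.png")[200:300,360:480]
cv2.imwrite("pics/m2.png",np.vstack([a[:,:],np.pad(cv2.resize(b,(240,200)),((0,0),(0,400),(0,0)))]))
```

```text
err mm [ 0.12356626 -0.54118986  0.61743891]
[]
err mm [-0.14724784  0.53713185 -0.62963772] ang 0.0014344718512904371 16.5
camera [(array([ 0.4004, -0.2526,  0.0983]), 0.96)]
target [(array([ 0.4278, -0.2517,  0.0445]), 0.93)]
```

View pics/m2.png

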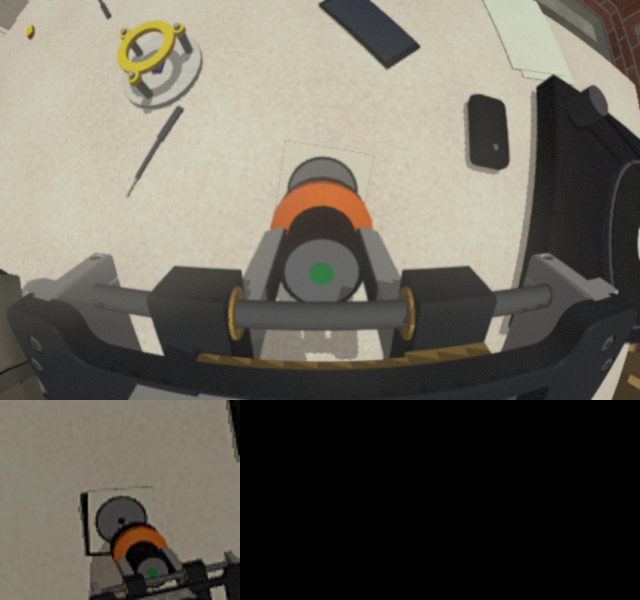

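Run:
```python
from h import *; import pickle
c=pickle.load(open("pics/tgt.pkl","rb"))
cor=np.array([[1,1,0],[1,-1,0],[-1,-1,0],[-1,1,0]])*.045
print(proj(RT.apply(cor)+TGT,"wrist",c))
b=cv2.imread("pics/tgt.png")[120:200,260:400]; cv2.imwrite("pics/c3.png",cv2.convertScaleAbs(cv2.resize(b,None,fx=5,fy=5,interpolation=cv2.INTER_CUBIC),alpha=1.1))
```

```text
[[356.39967338 238.96401448]
 [272.93966434 225.10890189]
 [285.44690132 140.25607037]
 [374.4121043  156.12882816]]
```

View pics/c3.png

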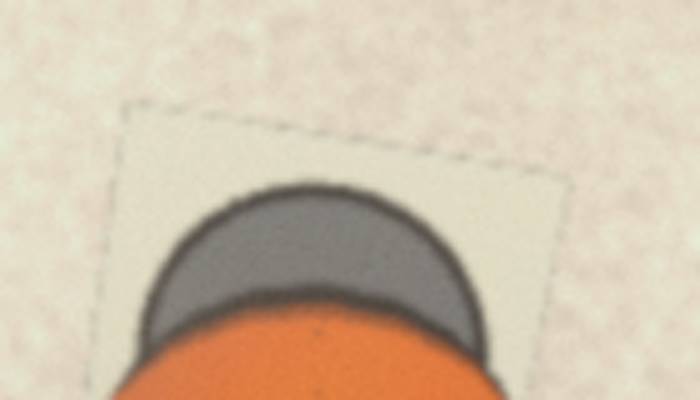

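The plate corners lie within 1 px of the predicted ones, so the white balance pose was right. On to the cradle.

Run:
```python
from h import *
e=np.array(t.current_ee_pos()); r.move_l(e+N*.08,vel=.15)
p=np.array([.541,.0137]); phi=np.arctan2(p[1],p[0]); Rd=down(phi); q=R2q(Rd); xy=p-Rd.apply([0,-.0005,0])[:2]
r.move_to([*xy,.24],q); r.move_l([*xy,.165],vel=.12); r.hold(.3)
f0=np.array(t.current_wrist_force()); print(f0,t.current_ee_pos())
save("abv"); 
for z in np.r_[.142,.139,.136,.133]:
    hit=r.move_l([*xy,z],vel=.05,guard=6); r.hold(.1)
    print(hit,np.round(t.current_ee_pos(),4),np.round(np.array(t.current_wrist_force())-f0,2),np.round(t.current_torque(),2))
    if hit: break
print(t.current_t()); save("seat"); snap("scene","s4.png")
for k in("ring_top",): print(k,[(np.round(d["at"],4),round(d["score"],2)) for d in models.mark_of(k,"scene")[:1]])
a=cv2.imread("pics/seat.png")[100:300,200:460]; b=cv2.imread("pics/s4.png")[120:260,250:410]
cv2.imwrite("pics/m4.png",np.hstack([cv2.resize(a,(455,350)),cv2.resize(b,(345,350))]))
```

```text
[ 0.70801031 -0.02186675 -2.33833571] [0.54134185 0.01321361 0.16559837]
False [0.5413 0.0132 0.1422] [-0.73  0.09  0.91] [-0.09  0.04  0.  ]
False [0.5411 0.0132 0.1391] [-0.52 -0.41 -0.4 ] [-0.04  0.06 -0.03]
False [0.5411 0.0132 0.1363] [-0.19  0.05  2.16] [-0.04  0.05  0.01]
False [0.5411 0.0133 0.1332] [-0.78  1.36  5.22] [ 0.03  0.12 -0.04]
21.5083
ring_top [(array([0.5448, 0.0128, 0.0658]), 0.63)]
```

View pics/m4.png

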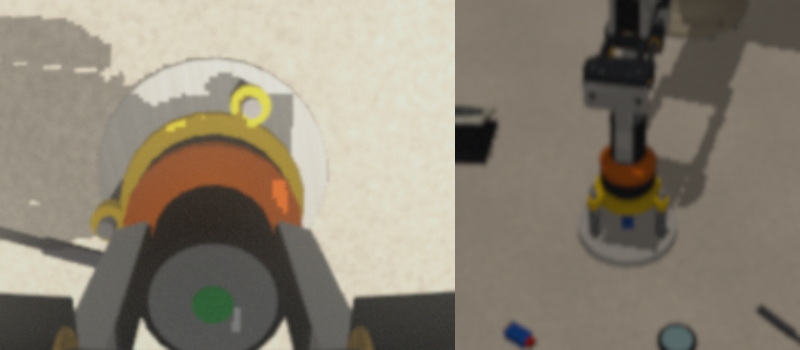

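The nose is in the ring and the cone is seated, with contact at the predicted height, force on the spring line and little side force. Now I'll press in steps and watch for the stop.

Run:
```python
from h import *
f0=np.array([.5,0,-2.0]); xy=np.array(t.current_ee_pos())[:2]*0+[.541,.0137]
xy=xy-down(np.arctan2(.0137,.541)).apply([0,-.0005,0])[:2]
for z in np.r_[.129,.125,.1225,np.arange(.1215,.1165,-.0005)]:
    r.move_l([*xy,z],vel=.03); r.hold(.15)
    f=np.mean([np.array(t.current_wrist_force()) for _ in range(3)],0)-f0
    print(round(z,4),np.round(t.current_ee_pos(),4),np.round(f,2),np.round(t.current_torque(),2),round(t.current_opening(),4))
    if f[2]>17 or np.hypot(*f[:2])>6: break
print(t.current_t())
```

```text
0.129 [0.5411 0.0132 0.1292] [-1.77  0.5   5.31] [0.08 0.2  0.04] 0.0437
0.125 [0.5411 0.0132 0.1254] [-1.66  1.03  8.81] [0.04 0.31 0.02] 0.0432
0.1225 [0.5411 0.0132 0.1232] [-3.24  1.6   9.86] [0.1  0.41 0.05] 0.0434
0.1215 [0.5411 0.0132 0.1223] [-2.23  0.66 10.14] [0.14 0.44 0.02] 0.0434
0.121 [0.5411 0.0132 0.1218] [-2.23  1.01 11.12] [ 0.13  0.53 -0.  ] 0.043
0.1205 [0.5412 0.0133 0.1214] [-1.51  1.03 11.36] [0.1 0.5 0. ] 0.0437
0.12 [0.5411 0.0132 0.1209] [-2.73  1.01 11.35] [0.1  0.46 0.05] 0.0436
0.1195 [0.5412 0.0132 0.1205] [-2.43  0.94 11.78] [ 0.12  0.51 -0.05] 0.0433
0.119 [0.5411 0.0133 0.12  ] [-2.87  0.58 11.91] [0.11 0.51 0.05] 0.0435
0.1185 [0.5411 0.0133 0.1199] [-3.17  1.39 13.82] [0.16 0.61 0.05] 0.0438
0.118 [0.5412 0.0133 0.1199] [-3.56  0.71 16.82] [ 0.16  0.85 -0.02] 0.0436
0.1175 [0.5412 0.0132 0.1198] [-4.94  1.99 19.04] [ 0.11  0.93 -0.01] 0.0434
26.525
```

The stop is clear: the TCP halts at 0.120 m while the force climbs from 12 to 19 N. I'll ease off slightly, check and hand in.

Run:
```python
from h import *
e=np.array(t.current_ee_pos())
xy=np.array([.541,.0137])-down(np.arctan2(.0137,.541)).apply([0,-.0005,0])[:2]
r.move_l([*xy,.1181],vel=.03); r.hold(.4)
print(t.current_ee_pos(),np.mean([t.current_wrist_force() for _ in range(5)],0),t.current_opening(),q2R(t.current_tool_rot()).apply([0,0,1]))
save("fin"); snap("scene","s5.png")
for k in("ring_top","camera"): print(k,[(np.round(d["at"],4),round(d["score"],2)) for d in models.mark_of(k,"scene")[:1]])
a=cv2.imread("pics/fin.png")[100:300,200:460]; b=cv2.imread("pics/s5.png")[120:260,250:410]
cv2.imwrite("pics/m5.png",np.hstack([cv2.resize(a,(455,350)),cv2.convertScaleAbs(cv2.resize(b,(345,350)),alpha=1.4)])); print(t.current_t())
```

```text
[0.54117042 0.01326569 0.11989701] [-2.98571576  1.31041677 13.50604595] 0.043302999901039925 [ 1.22518469e-03 -4.67327880e-05 -9.99999248e-01]
ring_top [(array([0.5455, 0.0125, 0.0517]), 0.48)]
camera [(array([0.54  , 0.0089, 0.0273]), 0.82)]
27.375
```

View pics/m5.png

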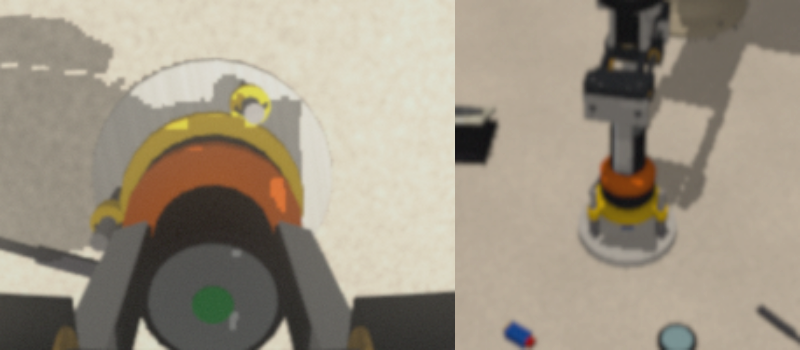

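The ring is down near the base with its post tops showing through the tabs. The camera is upright, and the press is about 15.5 N against the 12 N spring.

```bash
python3 -c "
from h import *
print(r.sign_off())"
```

```text
the job is handed in; nothing more can be done
None
```

The job is done and handed in at about 27 s. The camera is upright in the yellow ring at the bottom of its travel, with the gripper still holding it.

- **White balance:** I held the lens 60 mm off the centre of the target, square to its face, for 2.5 s. By the arm's readings the position was within about 1 mm and the angle matched the assumed normal. The plate corners in the wrist picture were within about 1 px of where I predicted them.
- **Seating:** The nose entered the ring and contact came at the expected height.
- **Pressing:** The ring met a clear stop at TCP height 0.120 m. The force there rose from 12 N to 19 N with no further movement, and I eased it to about 15.5 N. The camera did not tilt, and side force was about 3.5 N.
- **Last checks:** The network put the ring top at 0.052 m and the lens at 0.027 m, against 0.050 m and 0.029 m expected. Nothing on the bench appeared disturbed in the views I took.

**Disagreements:**
- The first scene-camera fix on the inspection camera was wrong, so I discarded it.
- Measured travel from contact to stop was about 17 mm rather than 16 mm, so the camera may have slipped up to 1 mm in the grip.
- At the target, the network's lens position differed by about 4 mm, which is within its stated accuracy.

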